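# Clamp a plaster mould shut with a toggle clamp

## Robot

A 6-joint arm with a two-finger parallel gripper is mounted at the origin on the work surface. World frame = base frame: x ahead of the robot, y to its left, z up, the work surface at z = 0. Lengths are in m, angles in rad, forces in N, time in s.
With the tool pointing down it reaches from about 0.25 to 0.725 m from the base axis. Payload 4 kg.
Tool frame: the origin (TCP) lies midway between the tips of the shut fingers; the grasp point (between the pads) lies 19 mm behind it; z points along the fingers, y is the line along which they close (so a half turn about z gives the same grasp; the last joint's range is limited). The gripper opens to 85 mm and grips with 20 to 120 N. Pads are 22 mm wide; open, the fingers measure 114 mm over their backs; the gripper's body (76 mm by 85 mm) begins 54 mm behind the grasp point. The pads swing forward as they close: fully open they stand 13 mm farther back than shut.
Start: joints at [-1.346, 0.241, 0.005, 1.335, 0, 1.571], TCP at [0.111, -0.487, 0.231] pointing down, gripper open.
Joint ranges: [-2.72, 2.72], [-1.05, 1.87], [-1.09, 1.28], [-1.99, 2.15], [-1.42, 1.44], [-3.14, 3.14]. Speed limits (rad/s): [2.79, 2.79, 3.14, 3.14, 3.14, 3.14].

## Interface

Orientations are given as [roll, pitch, yaw] about the fixed x, y, z axes, in that order (R = Rz(yaw) Ry(pitch) Rx(roll)).
In Python, from plant import get_obs, get_image, close_job gives the robot as it stands. The module is installed in compiled form; this text tells all that it offers.
- The arm moves only by the shell command python3 -m inch 'ROWS' [OPENING]. ROWS is JSON, a list that holds one entry, the list of rows, each a list of 6 numbers: the shift along the world's x, y, z in m, then the turn, a rotation vector about the world's x, y, z in degrees. A call has 1 to 20 rows; each row shifts and turns the commanded pose from where the row before left it; what a row does not reach is not made up. A row lasts 1/10 s, in which the tool goes at most 50 mm and 8.59 degrees, less where a joint would pass 70% of its speed; a pose out of reach is approached as far as the arm can. A call is refused whole if a number of a shift passes 0.05 or a number of a turn 8.59, either way. A call with a gripper value outside its range is refused whole. OPENING is the opening, from -1 (shut) to 1 (fully open), set as the call begins (- or left out, the last holds). The fingers move at their own pace and stop on an object; the grip force is fixed at half the most. Time passes only in rows, so rows that do not move let the fingers close. It gives the time, the measured TCP pose, the force, the opening and the grip force at its end, in the units of the state.
- get_obs(): the state, without advancing time (a new reading comes with each control period).
- get_image(name): name is "side" or "top" or "wrist"; returns a dict with "img" (480x640x3 uint8, red, green, blue), "camera_matrix" (3x3 intrinsics, pixels), "distortion" ([k1, k2, p1, p2, k3] as OpenCV has them; the pictures are not rectified), "camera_from_world" (4x4, takes a point from world to camera coordinates). Camera axes: x right, y up, looking along -z (the intrinsics and any distortion apply to the point x, -y, -z); pixel columns grow to the right and rows downward; lengths in m; the calibration is good to about 2 mm. A picture is of the moment at which its call begins. There is no depth.
- close_job(): hands the job in; it is judged then, once.
The state is a dict: "time_s": time; "qpos": joint angles; "qd": joint speeds; "tau": joint torques, N m; "tool_pos": TCP position; "tool_rot": TCP orientation; "wrist_force": force on the tool from outside, world axes, zero at the start; "ft_torque": the same for the moment, N m; "width": opening from 0.0 (shut) to 1.0 (fully open); "grip_force": force on a finger pad.
Only numpy, scipy, OpenCV 4.12 (cv2) and the standard library are available. Lean on these libraries where they do the work, as an engineer would, in place of code of your own. Each camera call takes 0.05 s, during which the arm holds its last target. There are 200 camera calls.

## Task

Get the two-part plaster mould ready for casting: with the fingertips, push the loose half along the jig board until it stands fully home against the steel end stop, beside its fixed mate. Then push the black T-handle of the toggle clamp over, past its dead point, until it snaps into lock and its plunger holds the two halves tightly together; leave everything locked and move clear. Only push: do not lift or tip the loose half, and leave the cup, the bottle and the wooden rib where they are.

Things in the scene. Friction and masses are not known exactly. Their poses are not given: they have to be found in the camera images.
- jig: Fixed plywood board, 300 (its x) x 360 (its y) x 18 mm thick, on the table; origin at the centre of its underside, z up. Sizes called 'jig' are mm in this frame. The lane for the loose half runs along jig x, between the fixed half (y = 60) and the retracted plunger pad (y = -3), open towards -x, where the loose half starts.
- mate_face (a point): Centre of the parting face (looking to jig -y) of the fixed plaster half, a block 100 (x) x 45 (y) x 60 mm high on the board at jig x -20..80, y 60..105, top z 78. Behind it a wooden fence with struts, lower (top z 68), to y 168.
- stop_face (a point): Point on the steel end stop's face, which looks to jig -x: plane jig x = 80, from y -15 to 60, top at z 53; the point is at y 22.5, z 35.5. Plate 12 mm thick.
- loose_half: Loose plaster mould half, the white block standing alone on the board, 100 (its x) x 45 (its y) x 60 mm high, about 0.3 kg; origin at the centre of its underside, axes nearly parallel to the jig's. Starts 50 to 80 mm short of home. Home: its +x end touches the end stop (origin at jig x 30), y anywhere in the lane (20..37.5). Clamped: origin at jig x 30, y 37.5, z 18.
- home (a point): Where the centre of the loose half (30 mm above its origin) is when home and clamped: jig x 30, y 37.5, z 48.
- pivot (a point): On the lever's pivot axis, which runs along jig x: jig x 30, y -75, z 65. The clamp's base plate lies at jig x 0..60, y -130..-30; its steel cheeks reach up to z 77 at x 15..45, y -100..-50.
- lever (a joint): Angle of the clamp's lever, rad: 0 = open at its stop, leaning 0.6 from vertical to jig -y, away from the mould; grows as it is pushed to +y. Upright at 0.6, dead point about 0.9; past this it snaps by itself to its lock stop at 1.6 (leaning 1.0 to +y, over the mould) and stays. A spring resists with about 6 N at the handle at first, falling to nothing at the dead point.
- lever_bar (a point): Centre of the black T-handle: a round bar 20 mm thick, 80 mm long, along jig x, 100 mm from the pivot on a 12 mm steel stem. Open: jig x 30, y -131, z 148; upright: y -75, z 165; locked: y 9, z 119. A level push to +y from behind, with the fingertips 15 to 20 mm below the bar's centre, carries it over.
- pad: Sprung black rubber pad on the plunger's end, a disc 26 mm across; origin at the centre of its face, which looks to jig +y; open: jig x 30, y -3, z 48. The lever drives it 22 mm to +y onto the middle of the loose half, which it pushes sideways onto the fixed half; there it gives way about 4 mm and presses with about 6 N.
- cup: Bystander: brown clay cup, 80 mm across, 90 mm high; origin at the centre of its underside.
- bottle: Bystander: small white bottle with a white cap, 36 mm across, 85 mm high; origin at the centre of its underside.
- rib: Bystander: flat light-wood potter's rib, 110 x 35 x 12 mm, lying on the table; origin at the centre of its underside.
Things that resemble listed ones, but are neither listed nor needed, are in the scene too. Of the things like the loose_half, leave any that is red; of the rest the larger one is meant.

How it is judged:
On the way, in this order (a step that is already met when the one before it is completed fails the run):
1. the loose half stands home against the end stop, lever still open (x of loose_half in the frame of jig between 0.025 and 0.034 m and value of joint lever below 0.5 rad), for 0.2 s.
2. the lever has snapped into lock (value of joint lever above 1.5 rad), for 0.2 s.
At the end, for the whole second after the job is handed in: The lever is in lock (above 1.5 rad), the pad presses the loose half with more than 2 N, and the loose half stands still and flat on the board, within 5 mm of the end stop, within 2.5 mm of its fixed mate and square with the jig within 0.06 rad (x of loose_half in the frame of jig between 0.025 and 0.034 m and value of joint lever above 1.5 rad and y of loose_half in the frame of jig above 0.035 m and angle between the x axis of loose_half and the x axis of jig, either way round below 0.06 rad and z of loose_half in the frame of jig below 0.021 m and angle between loose_half's own z axis and vertical below 0.06 rad and contact force between pad and loose_half above 2 N and linear speed of loose_half below 0.01 m/s); the robot touches nothing.
It fails at once if the loose half is lifted off the board (over 8 mm) (z of loose_half in the frame of jig above 0.026 m).
It fails at once if the loose half is tipped (over 0.25 rad) (angle between loose_half's own z axis and vertical above 0.25 rad).
It fails at once if the cup, the bottle or the rib is moved by more than 20 mm (distance of any of cup, bottle, rib from where it was at the start of the episode above 0.02 m).
It fails at once if the cup or the bottle is tipped over (angle between any of cup, bottle's own z axis and vertical above 0.3 rad).
It also fails if it takes over 56 s, if anything falls off the work surface, if the arm or the gripper's body presses on something with over 40 N, if the wrist force passes 120 N, or if a joint passes its speed limit or range.

## Working session

There is one attempt and no reset: what is moved stays moved. The work goes in short steps, Python scripts to look and compute and a shell command to move; the robot and the scene stay as the last step left them, time stands still between calls to the robot, and variables do not carry over. Pictures are saved under pics/ and viewed, at most 10 in all, crops included, and the job is handed in when it is done.

```bash
mkdir -p pics; cat > h.py <<'E'
import numpy as np, cv2, pickle
from plant import get_obs, get_image, close_job
def snap(n, f):
    d=get_image(n); cv2.imwrite(f'pics/{f}.png', d['img'][:,:,::-1]); pickle.dump(d,open(f'pics/{f}.pkl','wb')); return d
def load(f): return pickle.load(open(f'pics/{f}.pkl','rb'))
F=np.diag([1,-1,-1.])
def proj(d,P):
    M=np.array(d['camera_from_world']); P=np.atleast_2d(P)
    c=(P@M[:3,:3].T+M[:3,3])@F
    return cv2.projectPoints(c,np.zeros(3),np.zeros(3),np.array(d['camera_matrix'],float),np.array(d['distortion'],float))[0][:,0]
def ray(d,uv):
    M=np.array(d['camera_from_world'])
    n=cv2.undistortPoints(np.array(uv,float).reshape(-1,1,2),np.array(d['camera_matrix'],float),np.array(d['distortion'],float))[:,0]
    v=np.c_[n,np.ones(len(n))]@F@M[:3,:3]
    return -M[:3,:3].T@M[:3,3], v
def onz(d,uv,z):
    o,v=ray(d,uv); return o+v*((z-o[2])/v[:,2])[:,None]
def tri(d1,u1,d2,u2):
    o1,v1=ray(d1,u1);o2,v2=ray(d2,u2);r=[]
    for a,b in zip(v1,v2):
        s=np.linalg.lstsq(np.c_[a,-b],o2-o1,rcond=None)[0]; p,q=o1+a*s[0],o2+b*s[1]
        r.append([*(p+q)/2,np.linalg.norm(p-q)])
    return np.array(r)
E
python3 - <<'E'
from h import *
for n in ['side','top']: snap(n,n+'0')
o=get_obs(); print(o['tool_pos'],o['tool_rot'],o['width'],o['time_s'])
E
```

```text
[ 0.11134935 -0.48686986  0.23050775] [-3.13970110e+00 -2.28451922e-05  2.24800317e-01] 0.9992622597822745 0.1
```

View pics/top0.png

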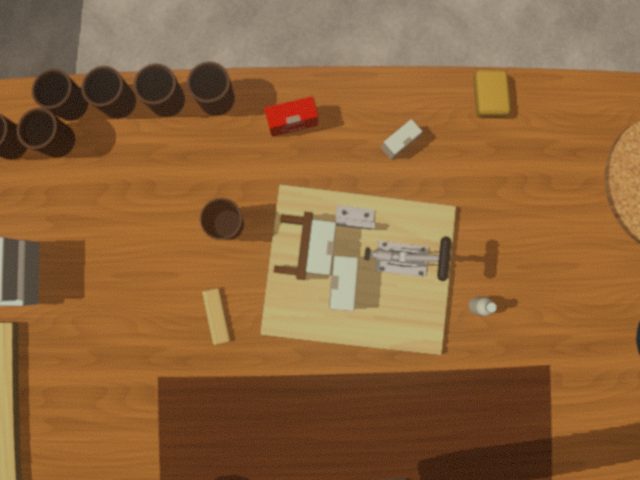

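View pics/side0.png

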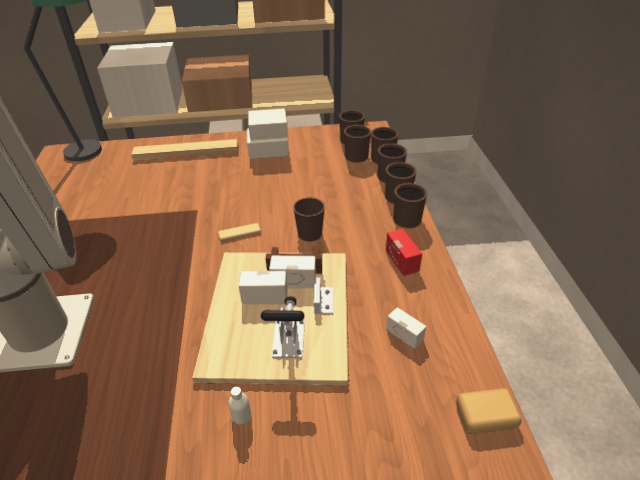

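The top view shows the jig, with board corners at about (280,186), (456,206), (442,354) and (262,335). The loose half is at (343,283), the fixed half at (320,247), the stop at (355,217) and the T-bar at (445,258). The cup is at (222,218), the rib at (216,317) and the bottle at (483,306). The side view agrees. I'll fit the jig pose next.

```bash
cat >> h.py <<'E'
def T(p,P):
    c,s=np.cos(p[2]),np.sin(p[2]); P=np.atleast_2d(P).astype(float)/1000
    return np.c_[P[:,0]*c-P[:,1]*s+p[0],P[:,0]*s+P[:,1]*c+p[1],P[:,2]]
def box(x0,x1,y0,y1,z0,z1): return np.array([[x,y,z] for z in(z0,z1) for x,y in((x0,y0),(x1,y0),(x1,y1),(x0,y1))])
def drawbox(im,d,p,b,c,k=1,off=(0,0)):
    q=((proj(d,T(p,b))-off)*k).round().astype(int)
    for s in(q[:4],q[4:]): cv2.polylines(im,[s],True,c,1,cv2.LINE_AA)
E
python3 - <<'E'
from h import *
from scipy.optimize import least_squares
t,s=load('top0'),load('side0')
C=np.array([[150,180,18],[150,-180,18],[-150,-180,18],[-150,180,18]])
ut=np.array([(280,186),(456,206),(442,354),(262,335)]);us=np.array([(346,254),(347,376),(203,376),(222,254)])
print(tri(t,ut,s,us).round(4))
g=least_squares(lambda p:np.r_[proj(t,T(p,C))-ut,proj(s,T(p,C))-us].ravel(),[0.45,0,0],loss='soft_l1',x_scale=.01)
p=g.x;print(p,g.fun.round(1));np.save('jig.npy',p)
# loose half top corners
lt=[(334,257),(358,258),(355,310),(330,309)]
w=onz(t,lt,.078);c,sn=np.cos(p[2]),np.sin(p[2]);d=w[:,:2]-p[:2];print('loose jig',np.c_[d@[c,sn],d@[-sn,c]].round(4))
print('world',onz(t,[(222,218),(216,317),(483,306)],0.05).round(3))
print('bar',T(p,[[30,-131,148],[30,9,119]]).round(3),'tstart',proj(t,T(p,[[30,-131,148]])),proj(s,T(p,[[30,-131,148]])))
k=4;off=(250,175)
for n,d,off,w,h in(('t',t,(250,180),220,180),('s',s,(195,225),170,165)):
    im=cv2.resize(d['img'][off[1]:off[1]+h,off[0]:off[0]+w,::-1],None,fx=3.4,fy=3.4,interpolation=cv2.INTER_CUBIC)
    off=np.array(off)
    drawbox(im,d,p,box(-150,150,-180,180,0,18),(255,0,0),3.4,off)
    drawbox(im,d,p,box(-20,80,60,105,18,78),(0,0,255),3.4,off)
    drawbox(im,d,p,box(80,92,-15,60,18,53),(0,180,0),3.4,off)
    drawbox(im,d,p,box(-90,10,6,51,18,78),(255,0,255),3.4,off)
    cv2.imwrite(f'pics/ov_{n}.png',im)
E
```

```text
[[ 6.902e-01  1.473e-01  1.250e-02  7.600e-03]
 [ 6.387e-01 -2.052e-01  2.770e-02  3.800e-03]
 [ 3.555e-01 -1.656e-01  1.800e-02  2.350e-02]
 [ 3.905e-01  1.872e-01  1.240e-02  2.000e-04]]
[ 0.51604938 -0.00987252 -0.13457117] [ -0.8  -1.8   0.   -1.1   0.6   0.2  -1.   -0.3  -2.1  -1.6   0.1   4.4
 -12.8   2.2   0.1  -2.1]
loose jig [[ 0.0138  0.0574]
 [ 0.017   0.0128]
 [-0.0791  0.0082]
 [-0.0823  0.0542]]
world [[ 0.619  0.258  0.05 ]
 [ 0.43   0.27   0.05 ]
 [ 0.437 -0.243  0.05 ]]
bar [[ 0.528 -0.144  0.148]
 [ 0.547 -0.005  0.119]] tstart [[444.65305591 257.66253256]] [[281.44976202 315.07448463]]
```

View pics/ov_t.png

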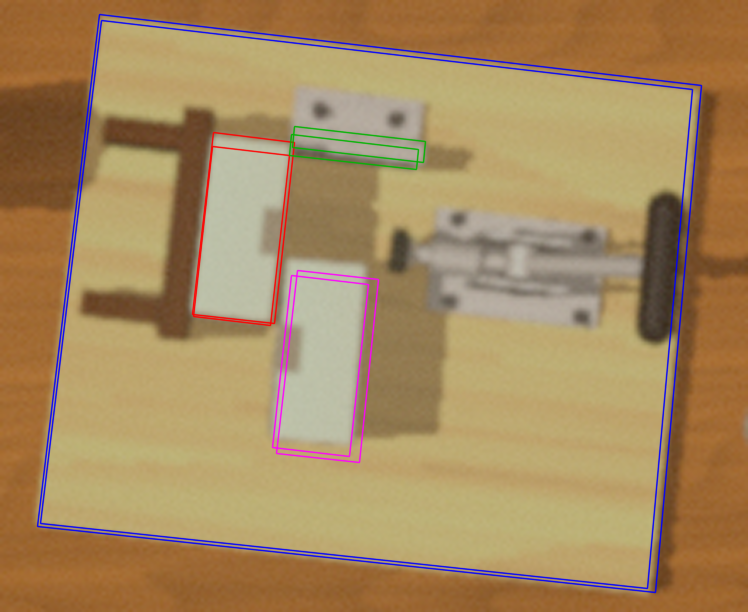

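View pics/ov_s.png

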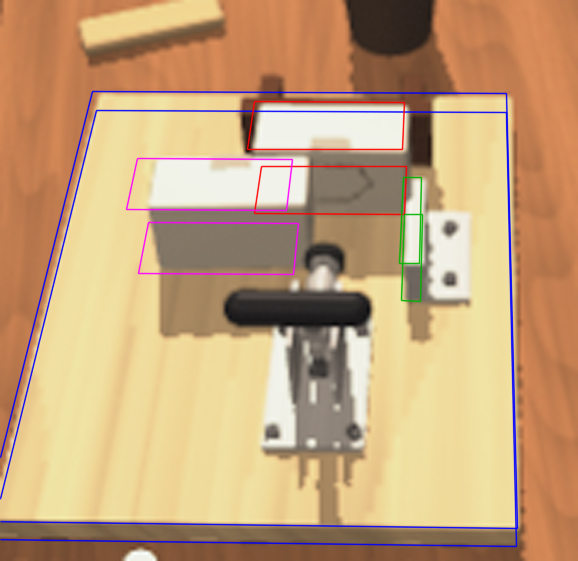

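Both overlays fit the jig well, and the stop and fixed half line up. In the top crop the loose half's upper corners are at (288,260), (367,264), (350,443) and (275,438). I'll compute the targets from these.

```bash
python3 - <<'E'
from h import *
p=np.load('jig.npy');c,s=np.cos(p[2]),np.sin(p[2])
for n,off,uv in(('top0',(250,180),[(288,260),(367,264),(350,443),(275,438)]),('side0',(195,225),[(155,160),(308,156),(308,207),(150,208)])):
    w=onz(load(n),np.array(uv)/3.4+off,.078);d=w[:,:2]-p[:2];j=np.c_[d@[c,s],d@[-s,c]];print(n,(j*1000).round(1).tolist(),(j.mean(0)*1000).round(1))
P=tri(load('top0'),np.array([(288,260),(367,264)])/3.4+(250,180),load('side0'),np.array([(308,156),(308,207)])/3.4+(195,225));print(P.round(4))
print(T(p,[[-135,31,45],[-93,31,45],[-31,31,45],[30,-180,130],[30,-50,130]]).round(4), 'ux',c,s)
E
python3 -m inch '[[[0.03,0.05,0.02,0,0,-7],[0.03,0.05,0,0,0,-7],[0.03,0.05,0,0,0,-6.6],[0.03,0.05,0,0,0,0],[0.03,0.05,0,0,0,0],[0.03,0.05,0,0,0,0],[0.03,0.05,0,0,0,0],[0.02,0.05,0,0,0,0],[0.02,0.05,0,0,0,0],[0.02,0.05,0,0,0,0]]]' -0.4
```

```text
top0 [[15.0, 56.2], [17.6, 13.0], [-80.1, 11.9], [-81.8, 52.7]] [-32.3  33.4]
side0 [[-78.1, 49.1], [19.9, 53.5], [23.2, 8.5], [-75.1, 6.7]] [-27.5  29.4]
[[5.408e-01 4.380e-02 7.460e-02 4.400e-03]
 [5.378e-01 2.000e-04 7.280e-02 4.600e-03]]
[[ 0.3864  0.039   0.045 ]
 [ 0.428   0.0333  0.045 ]
 [ 0.4895  0.025   0.045 ]
 [ 0.5216 -0.1923  0.13  ]
 [ 0.5391 -0.0634  0.13  ]] ux 0.9909589570311329 -0.13416536617089145
time_s: 1.1
tool_pos: [0.3459, -0.0483, 0.2475]
tool_rot: [3.141, -0.0, -0.135]
wrist_force: [1.4, -1.0, -0.8]
width: 0.3
grip_force: 0.0
```

```bash
python3 -m inch '[[[0.005,0.03,0,0,0,0],[0.005,0.03,0,0,0,0],[0,0,0,0,0,0],[0,0,0,0,0,0],[0,0,0,0,0,0]]]'
```

```text
time_s: 1.6
tool_pos: [0.3515, -0.0278, 0.2475]
tool_rot: [-3.113, 0.001, -0.102]
wrist_force: [0.6, -0.5, 0.1]
width: 0.3
grip_force: 0.0
```

```bash
python3 -c "
from plant import get_obs
o=get_obs()
for k in o: print(k,o[k])"; python3 -m inch '[[[0,0,0,0,0,0],[0,0,0,0,0,0]]]'
```

```text
time_s 1.6
qpos [-0.10346561 -0.06142416 -0.28985669  1.34295681  0.02867064  3.14047888]
qd [-0.001289   -0.00122487  0.00275058 -0.0002652   0.00218075  0.00321104]
tau [ 2.43092347e-01 -2.21735251e+01  2.53008968e+01  2.97941449e-03
  1.03387255e-01 -1.16365798e-03]
tool_pos [ 0.35153581 -0.02775509  0.24745374]
tool_rot [-3.11292137e+00  5.61083169e-04 -1.02352287e-01]
wrist_force [ 0.58372531 -0.4885001   0.05608337]
ft_torque [-0.01280556  0.04075677  0.02094875]
grip_force 0.0
width 0.30048541152583774
time_s: 1.8
tool_pos: [0.3518, -0.0272, 0.2476]
tool_rot: [-3.113, 0.0, -0.101]
wrist_force: [0.1, 0.1, -1.0]
width: 0.306
grip_force: 0.0
```

Joint 6 has reached its range limit. A half turn gives the same tool alignment, so I'll turn back by 180°.

```bash
python3 -m inch '[[[0,0,0,0,0,8.5],[0,0,0,0,0,8.5],[0,0,0,0,0,8.5],[0,0,0,0,0,8.5],[0,0,0,0,0,8.5],[0,0,0,0,0,8.5],[0,0,0,0,0,8.5],[0,0,0,0,0,8.5],[0,0,0,0,0,8.5],[0,0,0,0,0,8.5],[0,0,0,0,0,8.5],[0,0,0,0,0,8.5],[0,0,0,0,0,8.5],[0,0,0,0,0,8.5],[0,0,0,0,0,8.5],[0,0,0,0,0,8.5],[0,0,0,0,0,8.5],[0,0,0,0,0,8.5],[0,0,0,0,0,8.5],[0,0,0,0,0,8.5]]]'
python3 -m inch '[[[0,0,0,0,0,8],[0,0,0,0,0,0],[0,0,0,0,0,0],[0,0,0,0,0,0]]]'
```

```text
time_s: 3.8
tool_pos: [0.3519, -0.0267, 0.2476]
tool_rot: [-3.112, 0.0, 2.873]
wrist_force: [0.0, -0.1, 0.7]
width: 0.3
grip_force: 0.0
time_s: 4.2
tool_pos: [0.3519, -0.0265, 0.2476]
tool_rot: [-3.113, 0.0, 3.006]
wrist_force: [-0.1, 0.5, -0.5]
width: 0.299
grip_force: 0.0
```

```bash
python3 -m inch '[[[0.02,0.032,0,1.6,-0.2,0],[0.023,0.032,0,0,0,0],[0,0,-0.04,0,0,0],[0,0,-0.04,0,0,0],[0,0,-0.04,0,0,0],[0,0,-0.04,0,0,0],[0,0,-0.03,0,0,0],[0,0,-0.015,0,0,0],[0,0,0,0,0,0],[0,0,0,0,0,0]]]' 
python3 - <<'E'
from h import *
snap('side','s1');snap('top','t1')
a=cv2.resize(load('s1')['img'][200:400,180:380,::-1],None,fx=2,fy=2);b=cv2.resize(load('t1')['img'][170:370,260:460,::-1],None,fx=2,fy=2)
cv2.imwrite('pics/c1.png',np.hstack([a,b]))
E
```

```text
time_s: 5.2
tool_pos: [0.3951, 0.0376, 0.0427]
tool_rot: [-3.141, -0.0, 3.007]
wrist_force: [0.7, -0.0, 0.1]
width: 0.304
grip_force: 0.0
```

View pics/c1.png

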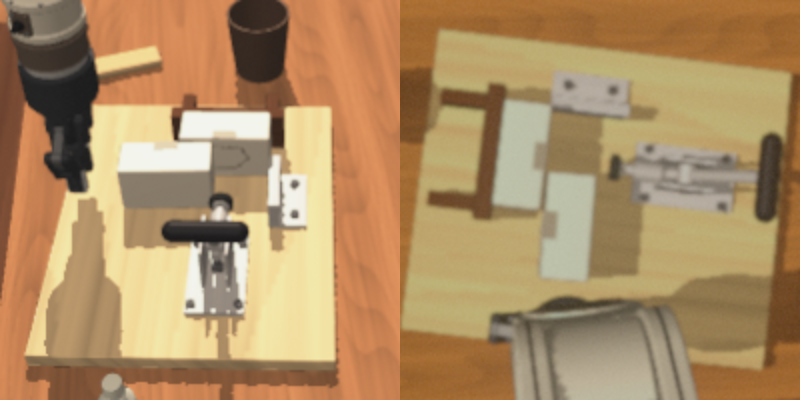

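The fingertips stand behind the loose half (tips at (78,185) in the left crop), clear of the rest. The lane is free. I'll push along jig +x.

```bash
python3 -m inch '[[[0.0099,-0.0013,0,0,0,0],[0.0099,-0.0013,0,0,0,0],[0.0099,-0.0013,0,0,0,0],[0.0059,-0.0008,0,0,0,0],[0.0059,-0.0008,0,0,0,0],[0.0059,-0.0008,0,0,0,0],[0.0059,-0.0008,0,0,0,0],[0.0059,-0.0008,0,0,0,0],[0.0059,-0.0008,0,0,0,0],[0.0059,-0.0008,0,0,0,0]]]'; python3 -m inch '[[[0.004,-0.0005,0,0,0,0],[0.004,-0.0005,0,0,0,0],[0.004,-0.0005,0,0,0,0],[0,0,0,0,0,0]]]'
python3 - <<'E'
from h import *
snap('side','s2')
a=cv2.resize(load('s2')['img'][200:400,180:380,::-1],None,fx=3,fy=3)
cv2.imwrite('pics/c2.png',a)
p=np.load('jig.npy');o=get_obs();c,s=np.cos(p[2]),np.sin(p[2]);d=np.array(o['tool_pos'])[:2]-p[:2];print(d@[c,s],d@[-s,c])
E
```

```text
time_s: 6.3
tool_pos: [0.4663, 0.028, 0.0424]
tool_rot: [-3.141, -0.0, 3.008]
wrist_force: [-1.0, 0.4, -2.1]
width: 0.299
grip_force: 0.8
time_s: 6.7
tool_pos: [0.479, 0.0266, 0.0428]
tool_rot: [-3.141, 0.002, 3.008]
wrist_force: [0.5, 0.2, 0.7]
width: 0.299
grip_force: 0.0
-0.0416270754005049 0.031175421274092945
```

View pics/c2.png

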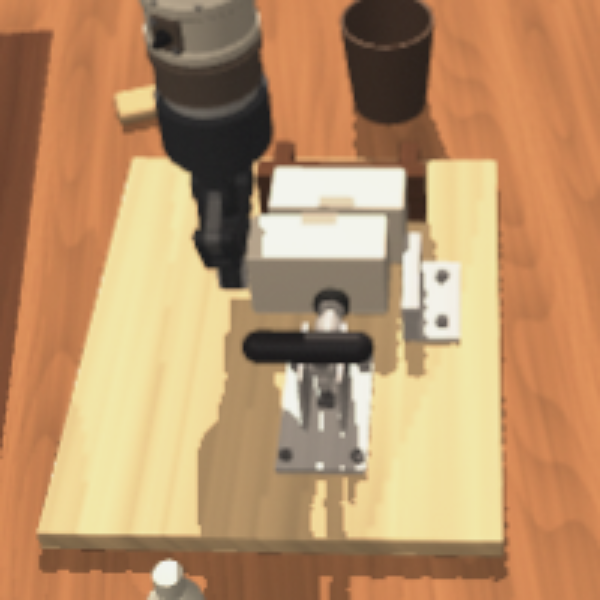

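The block has moved square and is still about 12–15 mm short of the stop (right face x≈388, stop face x≈405). I'll keep going and watch the force.

```bash
python3 -m inch '[[[0.003,-0.0004,0,0,0,0],[0.003,-0.0004,0,0,0,0],[0.003,-0.0004,0,0,0,0]]]'; python3 -m inch '[[[0.0015,-0.0002,0,0,0,0],[0.0015,-0.0002,0,0,0,0]]]'
```

```text
time_s: 7.05
tool_pos: [0.4867, 0.0255, 0.0426]
tool_rot: [-3.141, -0.001, 3.008]
wrist_force: [-3.4, -0.2, 1.9]
width: 0.298
grip_force: 1.7
time_s: 7.25
tool_pos: [0.4899, 0.025, 0.0425]
tool_rot: [-3.141, -0.0, 3.008]
wrist_force: [-3.2, 1.1, 2.5]
width: 0.299
grip_force: 1.6
```

```bash
python3 -m inch '[[[0.001,-0.0001,0,0,0,0],[0.001,-0.0001,0,0,0,0]]]'; python3 -m inch '[[[0.001,-0.0001,0,0,0,0],[0,0,0,0,0,0]]]'
```

```text
time_s: 7.45
tool_pos: [0.4901, 0.025, 0.0422]
tool_rot: [-3.141, -0.004, 3.008]
wrist_force: [-8.6, 1.0, 4.6]
width: 0.299
grip_force: 4.3
time_s: 7.65
tool_pos: [0.49, 0.025, 0.042]
tool_rot: [-3.14, -0.006, 3.008]
wrist_force: [-9.2, 1.4, 6.1]
width: 0.301
grip_force: 4.5
```

The force jumped to 9 N with the tip standing still at jig x ≈ -30.5, so the half is home. I'll back off, rise, shut the fingers and go behind the lever.

```bash
python3 -m inch '[[[-0.01,0.0013,0,0,0,0],[-0.03,0.004,0,0,0,0],[0,0,0.045,0,0,0],[0,0,0.045,0,0,0],[0,0,0.045,0,0,0],[0,0,0.045,0,0,0],[0,0,0.03,0,0,0],[0.012,-0.04,0,0,0,0],[0.012,-0.04,0,0,0,0],[0.012,-0.04,0,0,0,0],[0.012,-0.04,0,0,0,0],[0.012,-0.04,0,0,0,0],[0.008,-0.03,0,0,0,0],[0,0,0,0,0,0],[0,0,0,0,0,0]]]' -1
python3 - <<'E'
from h import *
snap('side','s3');snap('top','t3')
a=cv2.resize(load('s3')['img'][220:400,180:380,::-1],None,fx=2,fy=2);b=cv2.resize(load('t3')['img'][170:350,260:460,::-1],None,fx=2,fy=2)
cv2.imwrite('pics/c3.png',np.hstack([a,b]))
p=np.load('jig.npy');print(T(p,[[30,-190,130]]))
E
```

```text
time_s: 9.15
tool_pos: [0.5212, -0.2008, 0.2522]
tool_rot: [-3.141, 0.001, 3.006]
wrist_force: [-0.0, 0.8, 0.4]
width: -0.001
grip_force: 0.0
[[ 0.52028673 -0.20217968  0.13      ]]
```

View pics/c3.png

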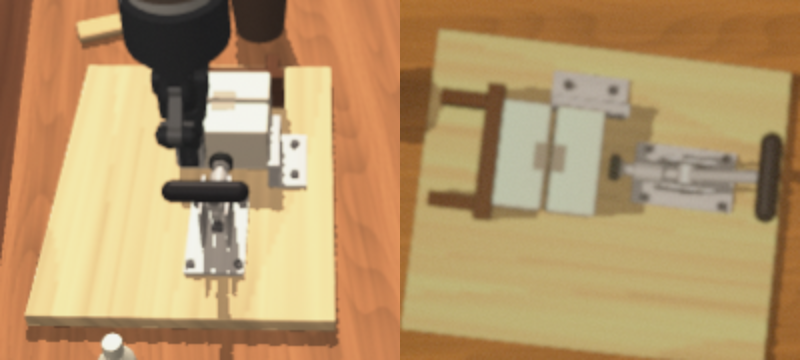

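```bash
python3 - <<'E'
from h import *
print(proj(load('s3'),[[.5212,-.2008,.2522]]),proj(load('s3'),[[.4895,.025,.0422]]), proj(load('t3'),[[.5212,-.2008,.2522]]))
E
```

```text
[[274.71060674 299.77765912]] [[262.68874668 289.6142507 ]] [[499.14363482 257.71982899]]
```

The block is flush at the stop and beside its mate. The tip projects to (189,160) in the crop, which matches the picture. I'll lower and push the lever over.

```bash
python3 -m inch '[[[0,0,-0.04,0,0,0],[0,0,-0.04,0,0,0],[0,0,-0.03,0,0,0],[0,0,-0.012,0,0,0],[0,0,0,0,0,0],[0.0013,0.0099,0,0,0,0],[0.0013,0.0099,0,0,0,0],[0.0013,0.0099,0,0,0,0],[0.0013,0.0099,0,0,0,0],[0.0013,0.0099,0,0,0,0],[0.0013,0.0099,0,0,0,0]]]'
python3 -m inch '[[[0.0013,0.0099,0,0,0,0],[0.0013,0.0099,0,0,0,0],[0.0013,0.0099,0,0,0,0],[0.0013,0.0099,0,0,0,0]]]'
```

```text
time_s: 10.35
tool_pos: [0.5312, -0.1445, 0.1346]
tool_rot: [-3.131, 0.008, 3.005]
wrist_force: [-1.1, -10.5, 7.2]
width: -0.001
grip_force: 5.0
time_s: 10.75
tool_pos: [0.536, -0.1015, 0.1333]
tool_rot: [-3.138, 0.006, 3.007]
wrist_force: [0.7, -3.6, 2.5]
width: 0.0
grip_force: 1.5
```

```bash
python3 -m inch '[[[0.0013,0.0099,0,0,0,0],[0.0013,0.0099,0,0,0,0],[0.0013,0.0099,0,0,0,0],[0,0,0,0,0,0],[0,0,0,0,0,0],[0,0,0,0,0,0]]]'
python3 - <<'E'
from h import *
snap('side','s4');snap('top','t4')
a=cv2.resize(load('s4')['img'][220:400,180:380,::-1],None,fx=2,fy=2);b=cv2.resize(load('t4')['img'][170:350,260:460,::-1],None,fx=2,fy=2)
cv2.imwrite('pics/c4.png',np.hstack([a,b]))
E
```

```text
time_s: 11.35
tool_pos: [0.5376, -0.0712, 0.1302]
tool_rot: [-3.141, -0.001, 3.008]
wrist_force: [-0.7, -0.3, 0.8]
width: -0.005
grip_force: 0.0
```

View pics/c4.png

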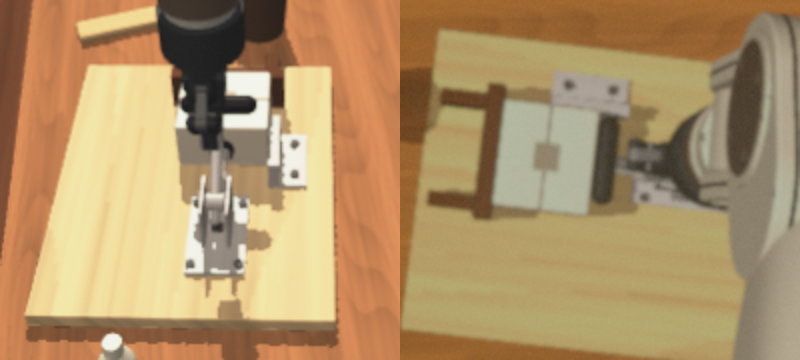

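The lever has gone over, with the bar now at (605,160) in the right crop, over the pad. The halves are closed up with no gap. I'll move clear and check the numbers.

```bash
python3 -m inch '[[[-0.0026,-0.02,0,0,0,0],[-0.0039,-0.03,0,0,0,0],[-0.005,-0.04,0.01,0,0,0],[-0.005,-0.03,0.04,0,0,0],[0,-0.01,0.045,0,0,0],[0,0,0.045,0,0,0],[-0.02,-0.03,0,0,0,0],[-0.02,-0.03,0,0,0,0],[0,0,0,0,0,0],[0,0,0,0,0,0],[0,0,0,0,0,0],[0,0,0,0,0,0]]]'
python3 - <<'E'
from h import *
t=snap('top','t5');s=snap('side','s5');p=np.load('jig.npy')
print(get_obs()['wrist_force'])
f=3.4;ims=[]
for d,off in((t,(310,190)),(s,(230,240))):
    off=np.array(off);im=cv2.resize(d['img'][off[1]:off[1]+115,off[0]:off[0]+115,::-1],None,fx=f,fy=f,interpolation=cv2.INTER_CUBIC)
    drawbox(im,d,p,box(-20,80,15,60,18,78),(255,0,255),f,off)
    q=((proj(d,T(p,[[-10,9,119],[70,9,119]]))-off)*f).astype(int)
    cv2.line(im,tuple(map(int,q[0])),tuple(map(int,q[1])),(0,255,255),1);ims.append(im)
cv2.imwrite('pics/c5.png',np.hstack(ims))
E
```

```text
time_s: 12.65
tool_pos: [0.4817, -0.2603, 0.27]
tool_rot: [-3.141, -0.0, 3.009]
wrist_force: [-0.1, -0.1, 0.0]
width: -0.0
grip_force: 0.0
[-0.22821024 -0.26541834 -0.04080139]
```

View pics/c5.png

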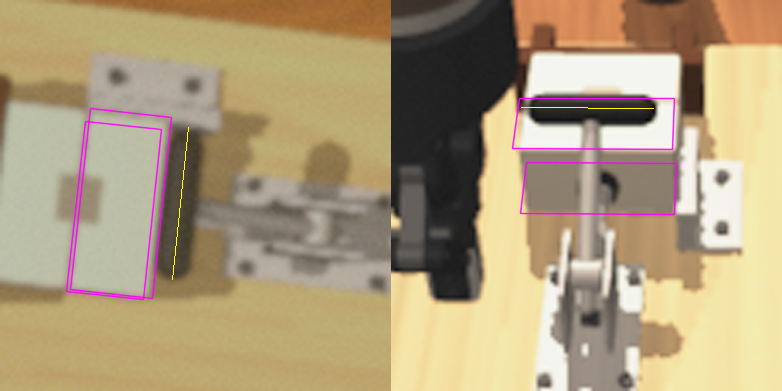

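The bar lies on the predicted lock line in both views. The loose half fits the clamped outline against the stop and its mate, and the robot is clear.

```bash
python3 -c "
from plant import close_job
print(close_job())"
```

```text
the job is handed in; nothing more can be done
None
```

The loose half was pushed home against the end stop, the clamp lever snapped into lock with the two halves closed together, the arm moved clear, and the job is handed in; the hand-in gave no verdict, but the last pictures match the locked and clamped positions.

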